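Click the odd balancing valve into its preset

ROBOT

A 7-joint arm with a two-finger parallel gripper is mounted at the origin on the work surface. World frame = base frame: x ahead of the robot, y to its left, z up, the work surface at z = 0. Lengths are in m, angles in rad, forces in N, time in s.
With the tool pointing down it reaches from about 0.4 to 0.85 m from the base axis. Payload 10.4 kg.
Tool frame: the origin (TCP) lies midway between the tips of the shut fingers; the grasp point (between the pads) lies 19 mm behind it; z points along the fingers, y is the line along which they close (so a half turn about z gives the same grasp; the last joint's range is limited). The gripper opens to 85 mm and grips with 20 to 120 N. Pads are 22 mm wide; open, the fingers measure 114 mm over their backs; the gripper's body (76 mm by 85 mm) begins 54 mm behind the grasp point. The pads swing forward as they close: fully open they stand 13 mm farther back than shut.
Start: joints at [-1.334, 0.332, -0.065, 1.46, 0.022, 1.35, -0.088], TCP at [0.161, 0.604, 0.231] pointing down, gripper open.
Joint ranges: [-2.6, 2.6], [-0.5, 2.12], [-1.47, 1.34], [0.16, 2.42], [-1.27, 4.41], [0.06, 2.06], [-2.6, 2.6]. Speed limits (rad/s): [2.22, 2.22, 2.79, 2.79, 3.14, 3.14, 3.14].

INTERFACE

Orientations are given as a unit quaternion [x, y, z, w].
In Python, from workcell import monitor, eyes, manip gives the robot as it stands.
- The arm moves only by the tool send_rows, never from a script. Its arguments are lists of equal length, an entry for each row: "offset": the shift along the tool's x, y, z in mm, a list of three; "roll": the turn about the tool's z in rad. In form: {"offset": [[tx, ty, tz], ...], "roll": [roll, ...]}. A call has exactly 5 rows; each row is the pose to reach, as a shift and turn from the pose commanded when the call began, along the tool's axes at that moment; what a row does not reach only later rows make up. A row lasts 1/12 s, in which the tool goes at most 41.7 mm and 7.16 degrees, less where a joint would pass 70% of its speed; a pose out of reach is approached as far as the arm can. A call with a gripper value outside its range is refused whole. "jaw" is the opening, from 0 (shut) to 1 (fully open), set as the call begins (left out, the last holds). The fingers move at their own pace and stop on an object; "newtons" is the grip in N (left out, the last holds). Time passes only in rows, so rows that repeat a pose let the fingers close, or fill a call up. It gives the time, the measured TCP pose, the force and the opening at its end, in the units of the state.
- monitor.get_obs(): the state, without advancing time (a new reading comes with each control period).
- eyes.camera(name): name is "scene" or "side" or "wrist"; returns (picture, depth): 420x560x3 uint8, blue, green, red; 420x560 float32, m along the optical axis (not along the pixel's ray), 0 where there is no reading.
- eyes.camera_params(name): a dict with "fovy" (degrees; the focal length in pixels is half the picture's height over the tangent of half this angle, whatever the lens; pixels are square), "cx", "cy" (the principal point, pixels), "R" (3x3) and "t" (3): a world point X has camera coordinates R X + t. Camera axes: x right, y down, z forward; pixel columns grow to the right and rows downward; lengths in m; the calibration is good to about 2 mm. A picture is of the moment at which its call begins: read the wrist's pose just before it. camera_params takes no time and is no camera call; for the wrist camera it gives the pose at the moment of the call.
- manip.hand_in(): hands the job in, once; it reports no verdict.
The state is a dict: "clock": time; "joint_pos": joint angles; "joint_velocities": joint speeds; "tau": joint torques, N m; "position": TCP position; "ee_rot": TCP orientation; "ft_force": force on the tool from outside, world axes, zero at the start; "torque": the same for the moment, N m; "grip_width": opening from 0.0 (shut) to 1.0 (fully open).
Only numpy, scipy, OpenCV 4.12 (cv2) and the standard library are available. Lean on these libraries where they do the work, as an engineer would, in place of code of your own. Each camera call takes 0.05 s, during which the arm holds its last target. There are 200 camera calls.

TASK

Three balancing valves are bolted to the bench, and one of them has its handwheel standing one click back, with the pointer bar at a short side tick of its scale. Push the rim of that wheel round clockwise (seen from above) by fingertip friction, without pinching the wheel between the fingers, until it clicks in with its pointer at the long middle tick like the other two, then draw away. Leave the other two wheels set as they are and do not lift or shift the loose things on the bench.

Things in the scene. Friction and masses are not known exactly. Their poses are not given: they have to be found in the camera images.
- valve_a_axis (a point): centre of valve a's handwheel: on its vertical axis, halfway up, 82 mm above the bench; fixed to the valve body, z up, x axis pointing to the long middle tick of its scale (away from the robot within 0.6 rad). The places of the three like valves are shuffled.
- valve_b_axis (a point): centre of valve b's handwheel: on its vertical axis, halfway up, 82 mm above the bench; fixed to the valve body, z up, x axis pointing to the long middle tick of its scale (away from the robot within 0.6 rad). 
- valve_c_axis (a point): centre of valve c's handwheel: on its vertical axis, halfway up, 82 mm above the bench; fixed to the valve body, z up, x axis pointing to the long middle tick of its scale (away from the robot within 0.6 rad). 
- valve_a: valve a, all three are alike; origin under the middle of its 96 mm square steel foot. Brass body, ports along y up to 50 mm out, below 47 mm. On top a black knurled handwheel, vertical axis, 68 mm in diameter, 66 to 98 mm above the bench, with a flat top and on it a thin pale pointer bar (30 x 6 x 3 mm) from the middle to the rim. The robot's side of the rim is free.
- valve_b: valve b; origin and shape as valve a. A white scale plate under the wheel (top 62 mm above the bench) reaches from 2 mm behind the axis to 62 mm along +x and 40 mm to each side; on it three ticks, to 66.5 mm above the bench: a long one 38 to 59 mm from the axis on the x axis, and short ones, 38 to 50 mm, at 0.6 rad to each side of it.
- valve_c: valve c; origin and shape as valve a.
- wheel_a (a joint): turn of valve a's handwheel, rad, clockwise from above positive: 0 = pointer at the long tick; clicks at -0.6, 0 and 0.6, stops at -0.72 and 0.72. A sprung detent pulls it into the nearest click (tipping over at about -0.3 and 0.3) and holds it there; leaving a click takes about 0.06 Nm, some 2 N along the rim: press the rim with 5 to 10 N. Starts near -0.6.
- wheel_b (a joint): turn of valve b's handwheel, rad, clockwise from above positive: 0 = pointer at the long tick; clicks at -0.6, 0 and 0.6, stops at -0.72 and 0.72. Starts near 0.
- wheel_c (a joint): turn of valve c's handwheel, rad, clockwise from above positive: 0 = pointer at the long tick; clicks at -0.6, 0 and 0.6, stops at -0.72 and 0.72. Starts near 0.
- reducer: loose brass reducer standing on the bench, 40 mm in diameter at its foot, 42 mm high; origin at the centre of its underside
- carton: loose cardboard carton, 70 x 45 x 50 mm high; origin at the centre of its underside
- coupling: loose copper pipe coupling standing on end, 46 mm outside diameter, 45 mm high; origin at the centre of its underside
- driver: loose screwdriver with a black handle, lying on the bench; origin at its underside, x axis along it towards the tip

How it is judged:
By the outcome, as a careful person would: the job done as asked, in the order asked, and still so for the second after the job is handed in, with the robot touching nothing.
It also fails if it takes over 35 s, if anything falls off the work surface, if the arm or the gripper's body presses on something with over 40 N, if the wrist force passes 120 N, or if a joint passes its speed limit or range.

## Working session

There is one attempt and no reset: what is moved stays moved. The work goes in short steps, Python scripts to look and compute and a tool call to move; the robot and the scene stay as the last step left them, time stands still between calls to the robot, and variables do not carry over. Pictures are saved under pics/ and viewed, on a budget of 10 in all, crops included, one or two more only if the job needs it, and the job is handed in when it is done.

Besides the shell and the picture viewer there is one more tool, called after "Emit:" as a command line: name --pt "numbers of a row" for each row, then --argument value for the rest. send_rows: Moves the arm, as the interface text tells. Its arguments: {"type":"object","properties":{"offset":{"type":"array"},"roll":{"type":"array"},"jaw":{"type":"number"},"newtons":{"type":"number"}},"required":["offset","roll"]}

```bash
mkdir -p pics; cat > h.py <<'E'
import numpy as np, cv2
from workcell import monitor, eyes, manip
def pt(name,u,v,z,P=None):
    "world point on the plane height z seen at pixel u,v"
    P=P or eyes.camera_params(name); R=np.array(P["R"]);t=np.array(P["t"])
    f=210/np.tan(np.radians(P["fovy"])/2)
    d=R.T@np.array([(u-P["cx"])/f,(v-P["cy"])/f,1]); c=-R.T@t
    return c+d*(z-c[2])/d[2]
E
python3 - <<'E'
from h import *
for n in ("scene","side"):
    p,d=eyes.camera(n); cv2.imwrite(f"pics/{n}0.png",p); np.save(f"{n}0.npy",d)
    P=eyes.camera_params(n); print(n,P["fovy"],P["cx"],P["cy"],-np.array(P["R"]).T@np.array(P["t"]))
o=monitor.get_obs(); print({k:np.round(v,3) for k,v in o.items()})
E
```

```text
scene 45.26749982577326 282.1000513472935 208.93932160503695 [1.66754618 0.4971416  0.78099292]
side 53.94003784643808 279.62350372684284 211.9493278069936 [0.43986256 0.91013705 0.69860491]
{'clock': np.float64(0.1), 'joint_pos': array([-1.334,  0.333, -0.065,  1.461,  0.022,  1.35 , -0.089]), 'joint_velocities': array([ 0.   , -0.001, -0.   , -0.002, -0.   , -0.001, -0.   ]), 'tau': array([ 2.0000e-03, -6.2675e+01,  4.9000e-02, -3.9243e+01,  1.6000e-02,
        7.0000e-03, -0.0000e+00]), 'position': array([0.161, 0.604, 0.231]), 'ee_rot': array([ 0.13 ,  0.992, -0.001, -0.   ]), 'ft_force': array([ 0.039, -0.733,  0.537]), 'torque': array([0.04 , 0.061, 0.005]), 'grip_width': np.float64(0.996)}
```

View pics/scene0.png

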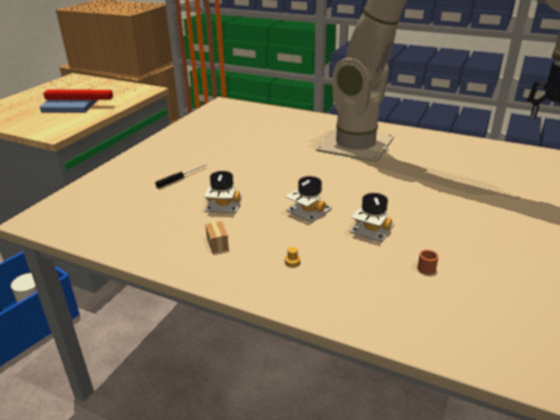

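View pics/side0.png

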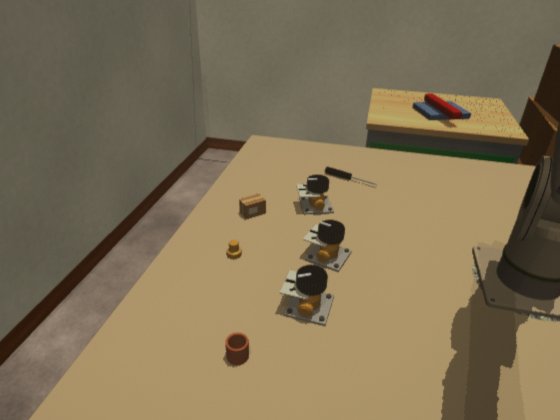

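The scene view shows wheels at about (221,180), (309,187) and (374,204). The side view shows them at (317,185), (330,232) and (311,280). I need enlarged crops to read the pointers.

```bash
python3 - <<'E'
from h import *
rows=[]
for n,cs in (("scene",[(221,182),(309,190),(374,206)]),("side",[(317,188),(330,235),(308,282)])):
    p=cv2.imread(f"pics/{n}0.png")
    rows.append(np.hstack([cv2.resize(p[v-22:v+22,u-22:u+22],(264,264),interpolation=cv2.INTER_CUBIC) for u,v in cs]))
cv2.imwrite("pics/crops.png",np.vstack(rows))
for n,cs in (("scene",[(221,176),(309,183),(374,199)]),("side",[(317,181),(330,227),(311,272)])):
    for u,v in cs: print(n,np.round(pt(n,u,v,.098),3))
E
```

```text
scene [ 0.578 -0.22   0.098]
scene [0.513 0.029 0.098]
scene [0.524 0.22  0.098]
side [ 0.576 -0.208  0.098]
side [0.505 0.03  0.098]
side [0.523 0.215 0.098]
```

View pics/crops.png

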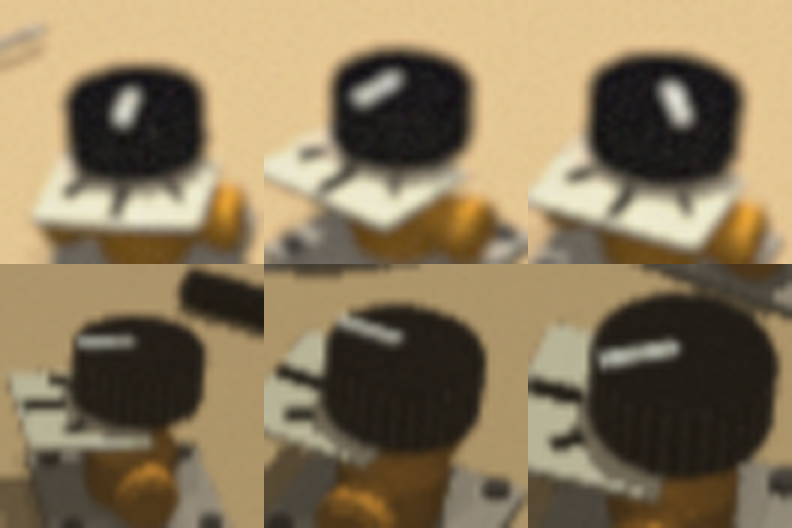

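```bash
python3 - <<'E'
from h import *
C=[(221,182),(309,190),(374,206)]
# crop coords: pointer inner, outer (z .101), long tick inner/outer (z .0665)
D=[((131,88),(121,126),(118,182),(117,213)),((400,76),(354,101),(355,165),(325,188)),((667,83),(688,126),(632,190),(615,212))]
for i,((cu,cv_),q) in enumerate(zip(C,D)):
    w=[pt("scene",cu-22+(x-264*i)/6,cv_-22+y/6,z)[:2] for (x,y),z in zip(q,(.101,.101,.0665,.0665))]
    a=lambda d:np.arctan2(d[1],d[0])
    print(i,np.round(w,3).tolist(),"pointer",a(w[1]-w[0]).round(2),"tick",a(w[3]-w[2]).round(2),"axis->tick",a(w[3]-w[0]).round(2))
E
```

```text
0 [[0.576, -0.222], [0.611, -0.206], [0.606, -0.213], [0.632, -0.198]] pointer 0.42 tick 0.53 axis->tick 0.39
1 [[0.504, 0.027], [0.536, 0.017], [0.535, 0.018], [0.56, 0.013]] pointer -0.31 tick -0.17 axis->tick -0.24
2 [[0.522, 0.222], [0.553, 0.241], [0.56, 0.221], [0.58, 0.219]] pointer 0.53 tick -0.07 axis->tick -0.05
```

The scale ticks show the valve at about (0.522, 0.219) is the set-back one: its pointer stands 0.6 rad counter-clockwise of the long tick. The other two agree within 0.1 rad. I'll move to its robot side with the fingers shut.

Emit:
send_rows --pt "-30 -26 0" --pt "-60 -52 0" --pt "-90 -78 0" --pt "-120 -104 0" --pt "-150 -130 0" --roll '[0,0,0,0,0]' --jaw 0 --newtons 40

```text
clock: 0.52
position: [0.2728, 0.438, 0.231]
ee_rot: [0.129, 0.992, -0.0, -0.0]
ft_force: [0.8, 0.3, 0.4]
grip_width: 0.301
```

Emit:
send_rows --pt "-30 -26 0" --pt "-60 -52 0" --pt "-90 -78 0" --pt "-120 -104 0" --pt "-150 -130 0" --roll '[0,0,0,0,0]'

```text
clock: 0.93
position: [0.3843, 0.2738, 0.2312]
ee_rot: [0.13, 0.992, 0.0, -0.0]
ft_force: [1.1, 0.5, -0.0]
grip_width: 0.0
```

Emit:
send_rows --pt "-20 -20 0" --pt "-40 -40 0" --pt "-49 -44 0" --pt "-49 -44 0" --pt "-49 -44 0" --roll '[-0.12,-0.24,-0.26,-0.26,-0.26]'

```text
clock: 1.35
position: [0.4196, 0.2205, 0.2311]
ee_rot: [0.001, 1.0, 0.0, -0.0]
ft_force: [-0.3, 0.1, -0.5]
grip_width: -0.002
```

```bash
python3 - <<'E'
from h import *
o=monitor.get_obs(); print({k:np.round(o[k],4) for k in("clock","position","ee_rot","ft_force","grip_width","joint_pos")})
P=eyes.camera_params("wrist"); p,d=eyes.camera("wrist"); cv2.imwrite("pics/w1.png",p); np.save("w1.npy",d)
import pickle; pickle.dump(P,open("w1.pkl","wb")); print(P["fovy"],-np.array(P["R"]).T@P["t"])
E
```

```text
{'clock': np.float64(1.35), 'position': array([0.4196, 0.2205, 0.2311]), 'ee_rot': array([ 9.e-04,  1.e+00,  0.e+00, -3.e-04]), 'ft_force': array([-0.3406,  0.0694, -0.4525]), 'grip_width': np.float64(-0.0017), 'joint_pos': array([-0.8583, -0.0134,  0.2775,  1.8575,  0.0035,  1.2975,  0.9871])}
58.85314457739556 [0.34681011 0.22092055 0.37290723]
```

View pics/w1.png

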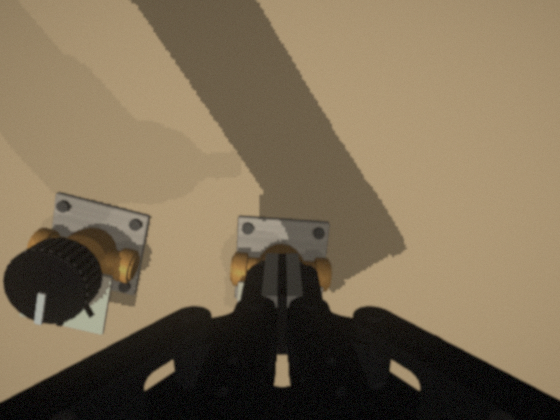

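The wrist view shows the target valve's foot, with its near corners at about (240,216) and (330,222). The shut fingers hide the wheel. I'll check the foot's position against the axis estimate.

```bash
python3 - <<'E'
from h import *
import pickle; P=pickle.load(open("w1.pkl","rb")); d=np.load("w1.npy")
R=np.array(P["R"]);t=np.array(P["t"]); f=210/np.tan(np.radians(P["fovy"])/2)
for u,v in [(260,225),(300,228),(282,222),(400,100)]:
    z=d[v,u]; print(u,v,np.round(R.T@(np.array([(u-P["cx"])/f*z,(v-P["cy"])/f*z,z])-t),4))
c=[pt("wrist",u,v,.008,P) for u,v in [(240,216),(330,222)]]; print(np.round(c,4))
e=c[1]-c[0]; L=np.linalg.norm(e[:2]); n=np.array([-e[1],e[0]])/L
m=(c[0]+c[1])[:2]/2; print("len",L,"ang",np.arctan2(n[1],n[0]),"centres",m+.048*n,m-.048*n)
E
```

```text
260 225 [0.477  0.1981 0.0066]
300 228 [0.48   0.2398 0.0076]
282 222 [0.4736 0.2211 0.007 ]
400 100 [ 0.3519  0.3356 -0.0018]
[[0.4666 0.1778 0.008 ]
 [0.4733 0.2708 0.008 ]]
len 0.0932847017066183 ang 3.068982730516454 centres [0.42208025 0.22776534] [0.51782729 0.22080091]
```

Emit:
send_rows --pt "-10 -4 38" --pt "-20 -8 76" --pt "-28 -12 114" --pt "-28 -12 154" --pt "-28 -12 154" --roll '[0,0,0,0,0]'

```text
clock: 1.82
position: [0.443, 0.2073, 0.0706]
ee_rot: [-0.001, 1.0, -0.003, -0.005]
ft_force: [-1.5, -1.2, -0.3]
grip_width: 0.0
```

Emit:
send_rows --pt "-10 0 0" --pt "-15 0 0" --pt "-18 0 0" --pt "-20 0 0" --pt "-21 0 0" --roll '[0,0,0,0,0]'

```text
clock: 2.23
position: [0.4699, 0.2093, 0.0789]
ee_rot: [-0.0, 1.0, 0.001, 0.001]
ft_force: [-0.1, 0.2, -0.1]
grip_width: -0.003
```

Emit:
send_rows --pt "-1 0 2" --pt "-2 0 2" --pt "-3 0 2" --pt "-4 0 2" --pt "-4 0 2" --roll '[0,0,0,0,0]'

```text
clock: 2.65
position: [0.4728, 0.2086, 0.0753]
ee_rot: [-0.0, 1.0, 0.0, 0.0]
ft_force: [-0.5, 0.8, 0.8]
grip_width: 0.002
```

Emit:
send_rows --pt "-1 0 0" --pt "-2 0 0" --pt "-2 0 0" --pt "-2 0 0" --pt "-2 0 0" --roll '[0,0,0,0,0]'

```text
clock: 3.07
position: [0.4746, 0.2086, 0.0753]
ee_rot: [-0.0, 1.0, 0.0, -0.0]
ft_force: [-1.6, -0.4, 0.7]
grip_width: -0.001
```

Emit:
send_rows --pt "-0.5 0 0" --pt "-1 0 0" --pt "-1 0 0" --pt "-1 0 0" --pt "-1 0 0" --roll '[0,0,0,0,0]'

```text
clock: 3.48
position: [0.4748, 0.2086, 0.0752]
ee_rot: [-0.0, 1.0, -0.0, -0.001]
ft_force: [-6.3, -0.2, 3.8]
grip_width: -0.002
```

Emit:
send_rows --pt "-0.5 0 0" --pt "-1 0 0" --pt "-1 0 0" --pt "-1 0 0" --pt "-1 0 0" --roll '[0,0,0,0,0]'

```text
clock: 3.9
position: [0.4749, 0.2086, 0.0751]
ee_rot: [-0.0, 1.0, -0.0, -0.002]
ft_force: [-10.3, -1.7, 7.4]
grip_width: 0.001
```

Emit:
send_rows --pt "0 2 0" --pt "0 4 0" --pt "0 6 0" --pt "0 8 0" --pt "0 10 0" --roll '[0,0,0,0,0]'

```text
clock: 4.32
position: [0.4745, 0.2188, 0.075]
ee_rot: [-0.0, 1.0, -0.0, -0.002]
ft_force: [-13.5, -0.6, 7.3]
grip_width: 0.0
```

Emit:
send_rows --pt "0 2 0" --pt "0 4 0" --pt "0 6 0" --pt "0 8 0" --pt "0 10 0" --roll '[0,0,0,0,0]'

```text
clock: 4.73
position: [0.4749, 0.2293, 0.075]
ee_rot: [-0.001, 1.0, -0.0, -0.002]
ft_force: [-8.6, 0.8, 4.8]
grip_width: -0.002
```

```bash
python3 - <<'E'
from h import *
rows=[]
for n,(u,v) in (("scene",(374,206)),("side",(308,282))):
    p,_=eyes.camera(n); rows.append(cv2.resize(p[v-25:v+25,u-25:u+25],(400,400),interpolation=cv2.INTER_CUBIC))
cv2.imwrite("pics/mid.png",np.hstack(rows))
E
```

```text
(no output)
```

View pics/mid.png

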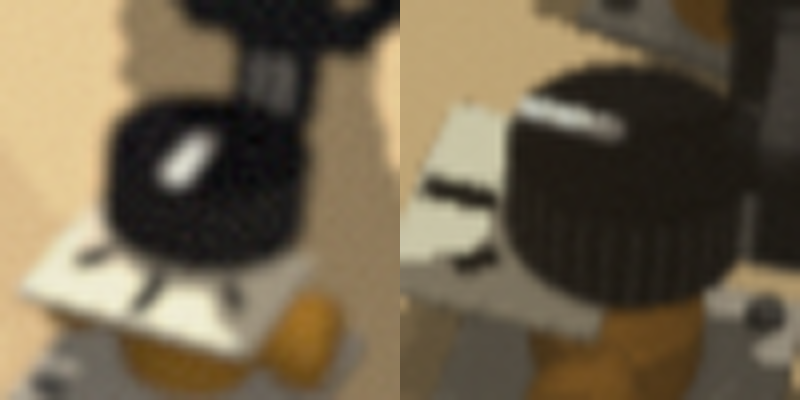

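The pointer now points at the long tick. In the left crop it runs from (205,135) to (170,180), with the tick at (150,290). I'll draw straight back from the rim, then lift.

Emit:
send_rows --pt "4 0 0" --pt "12 0 0" --pt "25 0 0" --pt "40 0 0" --pt "50 0 0" --roll '[0,0,0,0,0]'

```text
clock: 5.25
position: [0.4255, 0.2284, 0.0752]
ee_rot: [-0.0, 1.0, 0.0, 0.0]
ft_force: [-0.1, 0.3, 0.6]
grip_width: 0.0
```

Emit:
send_rows --pt "0 20 -35" --pt "0 40 -70" --pt "0 60 -105" --pt "0 80 -130" --pt "0 80 -130" --roll '[0,0,0,0,0]'

```text
clock: 5.67
position: [0.4275, 0.3141, 0.2109]
ee_rot: [-0.002, 1.0, 0.004, 0.003]
ft_force: [0.4, -0.8, 0.0]
grip_width: -0.005
```

```bash
python3 - <<'E'
from h import *
rows=[]
for n,cs in (("scene",[(221,182),(309,190),(374,206)]),("side",[(317,188),(330,235),(308,282)])):
    p,_=eyes.camera(n); cv2.imwrite(f"pics/{n}_end.png",p)
    q=cv2.imread(f"pics/{n}0.png")
    rows.append(np.hstack([cv2.resize(p[v-22:v+22,u-22:u+22],(264,264),interpolation=cv2.INTER_CUBIC) for u,v in cs]))
    m=(cv2.absdiff(p,q).max(2)>40).astype(np.uint8); print(n,[s.tolist() for s in cv2.connectedComponentsWithStats(m)[2][1:] if s[4]>8])
cv2.imwrite("pics/crops_end.png",np.vstack(rows)); print(monitor.get_obs()["ft_force"])
E
```

```text
scene [[350, 0, 17, 13, 122], [384, 0, 18, 20, 216], [429, 0, 47, 26, 799], [547, 1, 13, 10, 65], [410, 5, 52, 44, 729], [347, 7, 7, 7, 29], [426, 11, 4, 6, 9], [349, 15, 10, 4, 20], [372, 18, 26, 7, 47], [348, 25, 7, 16, 77], [384, 28, 12, 16, 156], [528, 43, 32, 75, 583], [419, 48, 36, 32, 837], [339, 55, 6, 4, 11], [379, 55, 9, 17, 88], [456, 56, 4, 5, 12], [337, 64, 8, 7, 17], [350, 67, 13, 27, 154], [431, 81, 20, 6, 93], [425, 86, 20, 5, 50], [558, 87, 2, 6, 9], [408, 88, 44, 66, 1510], [405, 117, 5, 7, 19], [377, 141, 9, 5, 24], [334, 145, 10, 6, 31], [382, 153, 178, 72, 2845], [349, 158, 108, 92, 2589], [369, 197, 11, 9, 67]]
side [[380, 0, 140, 57, 2270], [340, 9, 220, 264, 12891], [357, 26, 49, 20, 142], [366, 40, 39, 15, 348], [549, 122, 8, 9, 27], [387, 144, 13, 5, 44], [544, 156, 5, 2, 10], [510, 159, 33, 73, 376], [528, 214, 10, 10, 33], [486, 260, 13, 12, 89], [297, 269, 14, 4, 40], [482, 273, 3, 5, 10], [298, 274, 13, 4, 33], [277, 279, 252, 141, 13391], [540, 300, 15, 14, 121], [518, 305, 5, 5, 21], [532, 307, 6, 4, 14]]
[-0.38505409 -0.86908333 -0.53721563]
```

View pics/crops_end.png

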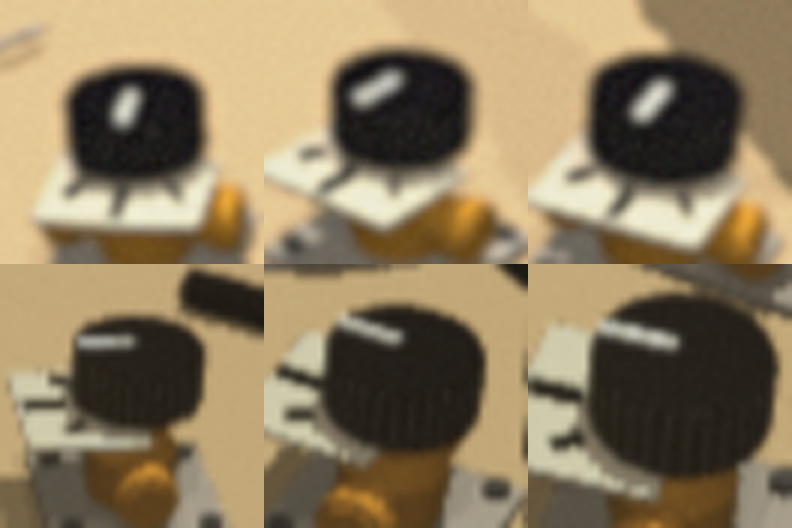

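All three pointers now stand at their long ticks; the third runs from (668,85) to (638,120) in the crop. I'll check that angle in numbers, then hand in.

```bash
python3 - <<'E'
from h import *
a,b=[pt("scene",352+(x-528)/6,184+y/6,.101) for x,y in((667,84),(639,120))]
ang=np.arctan2(b[1]-a[1],b[0]-a[0]); v=np.abs(monitor.get_obs()["joint_velocities"]).max()
print(ang,v)
if abs(ang+.07)<.25: manip.hand_in(); print("handed in")
E
```

```text
-0.06615796630351672 0.05503179608096972
the job is handed in; nothing more can be done
handed in
```

The set-back wheel, on the valve at about (0.52, 0.22), is now clicked in with its pointer at the long tick, and the job is handed in.

- **Move:** I pressed the shut fingertips on the robot's side of the rim with about 10 N (13.5 N peak reading). I then rolled the wheel clockwise with a 20 mm sideways stroke, drew straight back and lifted clear.
- **Target wheel:** after release its pointer measured -0.07 rad in world axes. The long tick was measured at -0.05 to -0.07 rad, so they agree. The pointer was at +0.53 rad before the push.
- **Other wheels and loose things:** the other two wheels look the same in the before and after crops. Comparing the before and after pictures showed changes only at the arm, its shadow and the turned pointer, so the loose things have not moved.
- **Force and time:** the wrist force read about 1 N or less, with nothing touching, and the last move ended at about 5.7 s of the 35 s allowed.

No checks failed. The camera estimates of the valve axis differed by about 4 mm, which did not matter because I found the rim by touch.

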